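Four clicks darker on the exposure lamp

TASK

Before the sample gets any light, turn the lamp's filter wheel exactly four clicks clockwise (seen from above, towards the darker windows) by pushing its finger tabs round with a fingertip, and leave it sitting in that click stop. Only then push the red shutter knob fully in to open the shutter. Pick nothing up, and leave the dish under the wheel and the things standing around where they are.

Things in the scene. Friction and masses are not known exactly. Their poses are not given: they have to be found in the camera images.
- stand: LED exposure lamp, screwed to the table by its dark grey base plate (12 mm thick, x -48 to 106 mm, y -45 to 45 mm). Origin on the table under the wheel's axis; x points from that axis to the lamp and the post behind it (axis at x = 88 mm), z up. A pillar carries the filter wheel; under the wheel an upright at 31 to 51 mm on the -y side, 67 mm high, holds the click stop's spring plunger
- hub (a point): centre of the black filter wheel on its upright axis, at mid-thickness, 72 mm above the table. Level disc, diameter 104 mm, 8 mm thick, with ten round windows (37.5 mm from the axis, 30 degrees apart) from clear to darkest and two blank places; a hub cap rises 12 mm above this point
- wheel (a joint): turn of the filter wheel, rad, growing clockwise seen from above (darker windows). Click stops every 0.5236 (30 degrees): 0 puts the clear window under the lamp, 4.712 the darkest; end stops just beyond. At the start it drops at once into one of the first four stops. Leaving a stop takes about 6 N at a tab; once pushed past half-way to the next, the wheel snaps by itself into that stop and sits there
- plunger (a joint): spring plunger of the click stop, m: 0 dropped between two of the wheel's index pins (the wheel sits in a stop), 0.004 riding over a pin, half-way between two stops
- tab_1 (a point): middle of one of the wheel's four aluminium finger tabs, all alike, 90 degrees apart, standing out from the rim like short spokes: 9 mm wide, 8 mm thick, from 52 mm (rim) to 76 mm from the axis. This point is 66 mm from the axis, 72 mm above the table. On the robot's side of the wheel the space beside each tab and 50 mm below it is free
- tab_2 (a point): middle of one of the wheel's four aluminium finger tabs, all alike, 90 degrees apart, standing out from the rim like short spokes: 9 mm wide, 8 mm thick, from 52 mm (rim) to 76 mm from the axis. This point is 66 mm from the axis, 72 mm above the table. On the robot's side of the wheel the space beside each tab and 50 mm below it is free
- tab_3 (a point): middle of one of the wheel's four aluminium finger tabs, all alike, 90 degrees apart, standing out from the rim like short spokes: 9 mm wide, 8 mm thick, from 52 mm (rim) to 76 mm from the axis. This point is 66 mm from the axis, 72 mm above the table. On the robot's side of the wheel the space beside each tab and 50 mm below it is free
- tab_4 (a point): middle of one of the wheel's four aluminium finger tabs, all alike, 90 degrees apart, standing out from the rim like short spokes: 9 mm wide, 8 mm thick, from 52 mm (rim) to 76 mm from the axis. This point is 66 mm from the axis, 72 mm above the table. On the robot's side of the wheel the space beside each tab and 50 mm below it is free
- lamp (a point): top centre of the round finned black lamp head, 120 mm above the table, 38 mm from the wheel's axis on the side away from the robot; head 37 mm in diameter, on the shutter's flat guide block (42 x 44 mm), which lies just above the wheel
- shutter_knob (a point): red knob of the lamp's shutter blade, upright, 15 mm in diameter; the red part spans 86 to 107 mm above the table; this point is on its axis at 100 mm. It stands at the end of a flat steel blade (30 mm wide, 3 mm thick, underside 80 mm above the table, 4 mm above the tabs) that slides into the guide block; 64 mm from the lamp's axis while closed
- shutter (a joint): travel of the shutter blade, m: 0 closed (knob drawn out), 0.020 fully open (knob pushed straight in towards the lamp, along the stand's -y axis, against its stop). About 1.5 N of friction; it stays where it is left
- dish: small clear sample dish, 35 mm in diameter, 9 mm high, on the plate under the wheel and the lamp; must not be moved. Origin at the centre of its underside
- marker: felt marker pen, 133 mm long, lying on the table left of the stand; a bystander, to be left where it is. Origin at the centre of its underside
- lens_tube: black lens tube, 31 mm in diameter, 18 mm high, left of the stand; a bystander, to be left where it is. Origin at the centre of its underside
- timer: white bench timer, 56 x 66 x 16 mm, lying right of the stand; a bystander, to be left where it is. Origin at the centre of its underside
- spare_cube: black filter cube with an amber window, 41 x 38 x 43 mm, right of the stand; a bystander, to be left where it is. Origin at the centre of its underside
- screw_tub: white screw tub, 60 mm in diameter, 34 mm high, right of the stand; a bystander, to be left where it is. Origin at the centre of its underside
- objective: microscope objective with a blue ring, 35 mm in diameter, 58 mm high, standing on the right; a bystander, to be left where it is. Origin at the centre of its underside

How it is judged:
By the outcome, as a careful person would: the job done as asked, in the order asked, and still so for the second after the job is handed in, with the robot touching nothing.
It also fails if it takes over 59 s, if anything falls off the work surface, if the arm or the gripper's body presses on something with over 40 N, if the wrist force passes 120 N, or if a joint passes its speed limit or range.

ROBOT

A 6-joint arm with a two-finger parallel gripper is mounted at the origin on a cart in front of the work surface, level with it; the furniture and walls round the work are solid. World frame = base frame: x ahead of the robot, y to its left, z up, the work surface at z = 0. Lengths are in m, angles in rad, forces in N, time in s.
With the tool pointing down it reaches from about 0.3 to 0.875 m from the base axis. Payload 6.4 kg.
Tool frame: the origin (TCP) lies between the finger pads; the fingertips stand 11 mm ahead of it and the grasp point (between the pads) lies 8 mm behind it (ctrl.tcp_to_tips is the distance from the TCP to the fingertips, in m); x points along the fingers, z is the direction in which the jaws open and shut, and the axes are right-handed (so a half turn about x gives the same grasp; the last joint's range is limited). The gripper opens to 85 mm and grips with 20 to 120 N. Pads are 22 mm wide; open, the fingers measure 114 mm over their backs; the gripper's body (76 mm by 85 mm) begins 54 mm behind the grasp point. The pads swing forward as they close: fully open they stand 13 mm farther back than shut.
Start: joints at [-1.316, 0.181, 1.607, -0, 1.354, -0.206], TCP at [0.256, -0.515, 0.242] pointing down, gripper open.
Joint ranges: [-2.99, 2.99], [-0.89, 2.07], [0.3, 2.58], [-1.14, 4.28], [0, 2.63], [-3.12, 3.12]. Speed limits (rad/s): [2.57, 2.57, 3.01, 3.14, 3.14, 3.14].

INTERFACE

Orientations are given as a unit quaternion [w, x, y, z].
In Python, from bench import ctrl, eyes, hand_in gives the robot as it stands. The module is installed in compiled form; this text tells all that it offers.
- The arm moves only by the tool step_arm, never from a script. Its arguments are lists of equal length, an entry for each row: "xyz": the shift along the world's x, y, z in mm, a list of three; "spin": the turn about the world's z in rad; "fingers": the opening in per cent of the stroke, from 0 (shut) to 100 (fully open). A call has 1 to 10 rows; each row is the pose to reach, as a shift and turn from the pose commanded when the call began; what a row does not reach only later rows make up. A row lasts 1/10 s, in which the tool goes at most 50 mm and 8.59 degrees, less where a joint would pass 70% of its speed; a pose out of reach is approached as far as the arm can. A call with a gripper value outside its range is refused whole. The fingers move at their own pace and stop on an object; the grip force is fixed at half the most. Time passes only in rows, so rows that repeat a pose let the fingers close. It gives the time, the measured TCP pose, the force and the opening at its end, in the units of the state.
- ctrl.get_obs(): the state, without advancing time (a new reading comes with each control period).
- eyes.camera(name): name is "scene" or "top"; returns the picture (384x512x3 uint8, red, green, blue); there is no depth.
- eyes.camera_model(name): a dict with "vertical_fov" (degrees; the focal length in pixels is half the picture's height over the tangent of half this angle, whatever the lens; pixels are square), "cx", "cy" (the principal point, pixels), "pose" (4x4, takes a point from camera to world coordinates). Camera axes: x right, y up, looking along -z (the intrinsics and any distortion apply to the point x, -y, -z); pixel columns grow to the right and rows downward; lengths in m; the calibration is good to about 2 mm. A picture is of the moment at which its call begins. camera_model takes no time and is no camera call.
- hand_in(): hands the job in, once; it reports no verdict.
The state is a dict: "time_s": time; "q": joint angles; "dq": joint speeds; "joint_efforts": joint torques, N m; "eef_pos": TCP position; "eef_rot": TCP orientation; "wrist_force": force on the tool from outside, world axes, zero at the start; "torque": the same for the moment, N m; "opening": opening from 0.0 (shut) to 1.0 (fully open).
Only numpy, scipy, OpenCV 4.12 (cv2) and the standard library are available. Lean on these libraries where they do the work, as an engineer would, in place of code of your own. Each camera call takes 0.05 s, during which the arm holds its last target.

## Working session

There is one attempt and no reset: what is moved stays moved. The work goes in short steps, Python scripts to look and compute and a tool call to move; the robot and the scene stay as the last step left them, time stands still between calls to the robot, and variables do not carry over. Pictures are saved under pics/ and viewed, and the job is handed in when it is done.

Besides the shell and the picture viewer there is one more tool, called by a JSON object that holds its "op" and its "data". step_arm: Moves the arm, as the interface text tells. Its arguments: {"type":"object","properties":{"xyz":{"type":"array"},"spin":{"type":"array"},"fingers":{"type":"array"}},"required":["xyz","spin","fingers"]}

```bash
mkdir -p pics
python3 - <<'E'
from bench import ctrl, eyes
import cv2
print(ctrl.get_obs(), ctrl.tcp_to_tips)
for n in ("scene","top"):
    im=eyes.camera(n); cv2.imwrite(f"pics/{n}0.png",im[:,:,::-1])
    m=eyes.camera_model(n); print(n,m)
E
```

```text
{'time_s': 0.0, 'q': array([-1.31631302e+00,  1.81551117e-01,  1.60800455e+00,  2.13889760e-05,
        1.35378797e+00, -2.06271203e-01]), 'dq': array([ 0.00036497,  0.00117499,  0.00130747, -0.00059738, -0.00026103,
       -0.00127033]), 'joint_efforts': array([-1.45718164e-03, -4.44867897e+01, -3.51336050e+01, -4.14921860e-04,
        8.82148684e-03, -5.43585656e-06]), 'eef_pos': array([ 0.25555949, -0.51449755,  0.24138013]), 'eef_rot': array([ 0.60051841,  0.37305141,  0.60140456, -0.37218658]), 'wrist_force': array([ 0.82063326,  0.01034906, -0.48715302]), 'torque': array([ 0.0185139 , -0.02889933, -0.01543844]), 'opening': 0.9995391356528357} 0.011
scene {'vertical_fov': 46.026230861025034, 'cx': 251.30755465960033, 'cy': 195.37903341589583, 'pose': array([[-0.76235255,  0.48240526, -0.43139745,  0.13836462],
       [-0.64697242, -0.55197218,  0.52607357,  0.48308606],
       [ 0.01566126,  0.68015578,  0.7329003 ,  0.7579808 ],
       [ 0.        ,  0.        ,  0.        ,  1.        ]])}
top {'vertical_fov': 45.111717223052935, 'cx': 256.07111716168157, 'cy': 191.48106046247818, 'pose': array([[-0.0200079 ,  0.99724866, -0.07137785,  0.47708606],
       [-0.99964618, -0.01870225,  0.01891381,  0.00640592],
       [ 0.01752684,  0.07173102,  0.99727001,  0.9936946 ],
       [ 0.        ,  0.        ,  0.        ,  1.        ]])}
```

View pics/scene0.png

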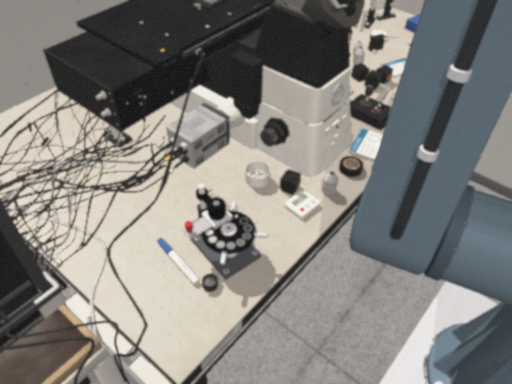

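View pics/top0.png

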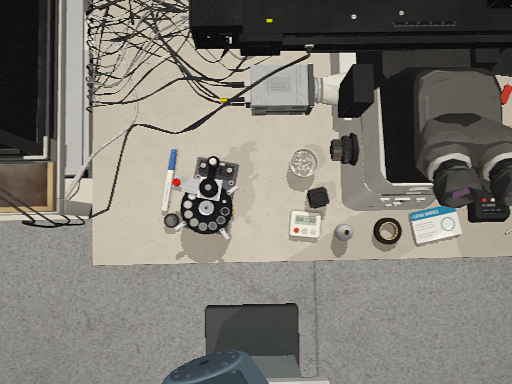

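Run:
```python
import cv2
a=cv2.imread("pics/top0.png")[90:250,170:370]; cv2.imwrite("pics/topc.png",cv2.resize(a,None,fx=3.75,fy=3.75,interpolation=cv2.INTER_CUBIC))
a=cv2.imread("pics/scene0.png")[90:290,170:420]; cv2.imwrite("pics/scenec.png",cv2.resize(a,None,fx=3,fy=3,interpolation=cv2.INTER_CUBIC))
```

```text
(no output)
```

View pics/topc.png

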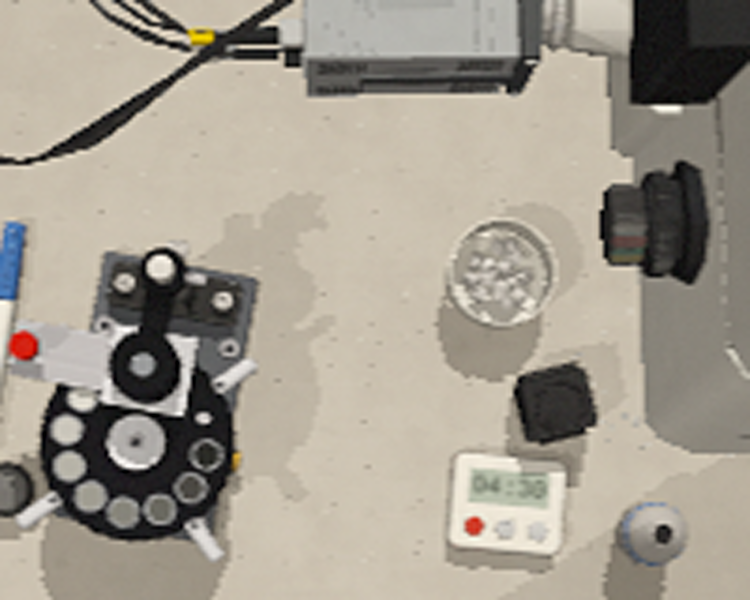

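View pics/scenec.png

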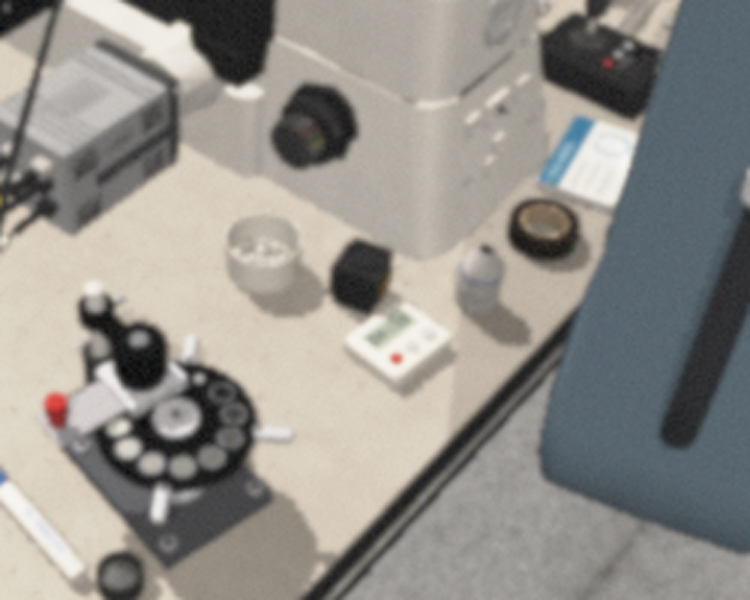

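The top view shows the hub cap at about pixel (206,208), the lamp at (208,188) and the red knob at (176,182). Three tabs are visible at about (232,190), (225,234) and (180,226). Next I'll measure them.

```bash
cat > h.py <<'E'
import numpy as np, cv2
from bench import ctrl, eyes
def ray(n,u,v):
    m=eyes.camera_model(n); f=192/np.tan(np.radians(m["vertical_fov"]/2)); P=np.array(m["pose"])
    return P[:3,3], P[:3,:3]@np.array([(u-m["cx"])/f,-(v-m["cy"])/f,-1.])
def at(n,u,v,z):
    o,d=ray(n,u,v); return (o+d*(z-o[2])/d[2])[:3]
def proj(n,p):
    m=eyes.camera_model(n); f=192/np.tan(np.radians(m["vertical_fov"]/2)); P=np.array(m["pose"])
    c=P[:3,:3].T@(np.array(p)-P[:3,3]); return m["cx"]+f*c[0]/-c[2], m["cy"]-f*c[1]/-c[2]
def snap(n,name):
    im=eyes.camera(n)[:,:,::-1].copy(); cv2.imwrite(f"pics/{name}.png",im); return im
def blobs(mask,amin=8):
    k,l,s,c=cv2.connectedComponentsWithStats(mask.astype(np.uint8))
    return [(c[i].round(2),s[i].tolist()) for i in range(1,k) if s[i][4]>=amin]
E
python3 - <<'E'
from h import *
print(eyes.camera_model("top").keys())
for n in ("top","scene"):
    im=snap(n,n+"1"); b,g,r=[im[:,:,i].astype(int) for i in range(3)]
    print(n,"red",blobs((r>130)&(g<70)&(b<70),5))
a=cv2.imread("pics/top1.png")[140:260,150:260]; cv2.imwrite("pics/topc1.png",cv2.resize(a,None,fx=5,fy=5,interpolation=cv2.INTER_NEAREST))
a=cv2.imread("pics/scene1.png")[175:285,165:285]; cv2.imwrite("pics/scenec1.png",cv2.resize(a,None,fx=5,fy=5,interpolation=cv2.INTER_NEAREST))
E
```

```text
dict_keys(['vertical_fov', 'cx', 'cy', 'pose'])
top red [(array([505.7,  93.3]), [501, 85, 11, 19, 128]), (array([175.8, 181.8]), [173, 179, 7, 7, 40]), (array([483.85, 199.54]), [482, 198, 5, 4, 13]), (array([296. , 229.8]), [295, 228, 3, 4, 10])]
scene red [(array([188.73, 227.27]), [187, 224, 5, 8, 26])]
```

View pics/topc1.png

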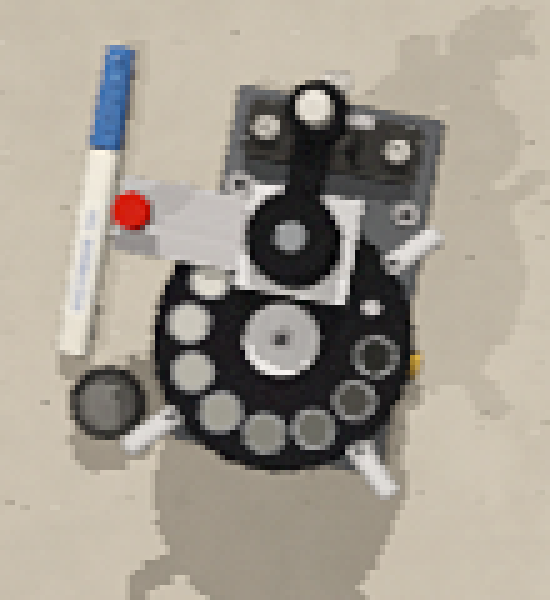

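View pics/scenec1.png

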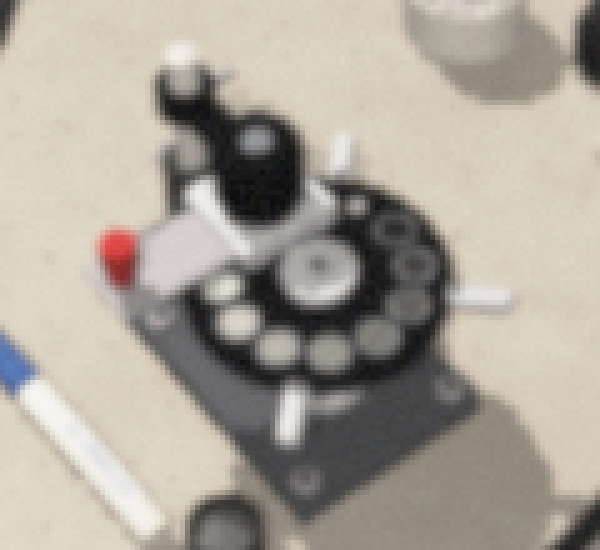

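The tabs are now at crop pixels (415,250), (374,470) and (152,430). The hub is at (282,340), the lamp at (290,236) and the knob at (131,210).

Run:
```python
from h import *
f=lambda c:(c[0]/5+150-.4,c[1]/5+140-.4)
s=lambda c:(c[0]/5+165-.4,c[1]/5+175-.4)
R={}
for k,c,z in [("hub",(282,340),.084),("lamp",(290,236),.120),("knob",(131.5,211.5),.107),("tabA",(415,250),.076),("tabB",(374,470),.076),("tabC",(152,430),.076)]:
    R[k]=at("top",*f(c),z); print(k,R[k].round(4))
for k,c,z in [("hub",(319,270),.084),("lamp",(256,139),.120),("knob",(118,241),.107),("tabB",(482,297),.076),("tabC",(290,415),.076),("tabA",(342,155),.076)]:
    print("scene",k,at("scene",*s(c),z).round(4))
h=R["hub"]; d=R["lamp"]-h; print("lamp r,yaw",np.hypot(*d[:2]),np.degrees(np.arctan2(d[1],d[0])))
d=R["knob"]-R["lamp"]; print("knob-lamp",np.hypot(*d[:2]),np.degrees(np.arctan2(d[1],d[0]))-90)
for t in "ABC":
    d=R["tab"+t]-h; print(t,np.hypot(*d[:2]),np.degrees(np.arctan2(d[1],d[0])))
```

```text
hub [0.5123 0.0882 0.084 ]
lamp [0.5502 0.0814 0.12  ]
knob [0.5619 0.1432 0.107 ]
tabA [0.5474 0.0356 0.076 ]
tabB [0.4605 0.0532 0.076 ]
tabC [0.4781 0.1406 0.076 ]
scene hub [0.5121 0.0937 0.084 ]
scene lamp [0.5528 0.0833 0.12  ]
scene knob [0.5648 0.1458 0.107 ]
scene tabB [0.4608 0.058  0.076 ]
scene tabC [0.4791 0.146  0.076 ]
scene tabA [0.5494 0.0393 0.076 ]
lamp r,yaw 0.03852074859524185 -10.078585731381938
knob-lamp 0.06285407097451078 -10.688796493773737
A 0.06318404684248997 -56.25492053607037
B 0.062437551667647626 -145.98486762295786
C 0.06258880048913631 123.16570200721442
```

{"op": "step_arm", "data": {"xyz": [[10,50,0],[20,95,0],[30,145,0],[40,190,0],[50,240,0],[60,285,0],[70,335,0],[80,380,0],[90,430,0],[100,475,0]], "spin": [0,0,0,0,0,0,0,0,0,0], "fingers": [0,0,0,0,0,0,0,0,0,0]}}

```text
time_s: 1.2
eef_pos: [0.3556, -0.038, 0.2425]
eef_rot: [0.601, 0.373, 0.6, -0.373]
wrist_force: [1.1, -0.8, -0.5]
opening: 0.002
```

{"op": "step_arm", "data": {"xyz": [[40,20,0],[75,40,0],[111,58,-10],[111,58,-50],[111,58,-90],[111,58,-110],[111,58,-110]], "spin": [0,0,0,0,0,0,0], "fingers": [0,0,0,0,0,0,0]}}

```text
time_s: 1.9
eef_pos: [0.4639, 0.0187, 0.129]
eef_rot: [0.599, 0.372, 0.603, -0.373]
wrist_force: [-1.0, -0.0, -0.1]
opening: 0.005
```

```bash
cat > look.py <<'E'
import sys
from h import *
t=sys.argv[1]
a=snap("top","t_"+t)[140:260,150:260]; b=snap("scene","s_"+t)[175:285,160:290]
a=cv2.resize(a,(0,0),fx=3.6,fy=3.6,interpolation=cv2.INTER_CUBIC); b=cv2.resize(b,(0,0),fx=3,fy=3,interpolation=cv2.INTER_CUBIC)
c=np.zeros((440,a.shape[1]+b.shape[1],3),np.uint8); c[:a.shape[0],:a.shape[1]]=a; c[:b.shape[0],a.shape[1]:]=b
cv2.imwrite(f"pics/c_{t}.png",c); o=ctrl.get_obs(); print(o["time_s"],o["eef_pos"].round(4),o["wrist_force"].round(1))
E
python3 look.py a
```

```text
2.0 [0.4669 0.0179 0.1327] [-0.4  0.7  0.6]
```

View pics/c_a.png

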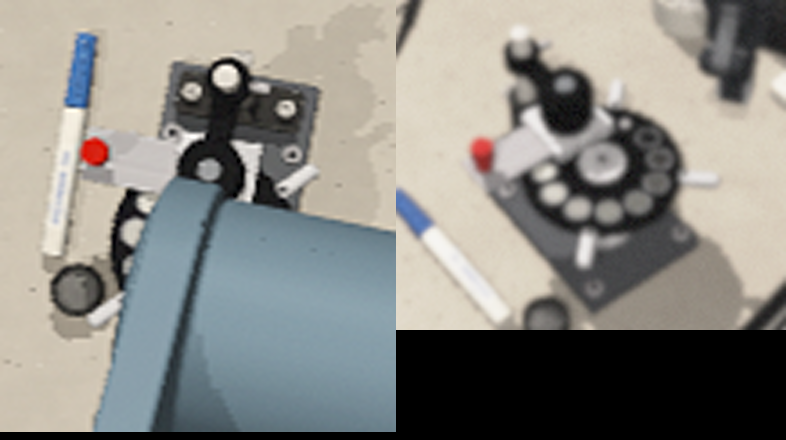

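The scene view shows the shut fingers at about crop (735,80), behind tab B at (700,180). The top view is partly hidden by the arm. I'm descending now.

{"op": "step_arm", "data": {"xyz": [[0,0,-20],[0,0,-40],[0,0,-60],[0,0,-60],[-2,5,-60],[-3,8,-60],[-4,10,-60]], "spin": [0,0,0,0,0,0,0], "fingers": [0,0,0,0,0,0,0]}}

```text
time_s: 2.7
eef_pos: [0.4637, 0.0282, 0.0738]
eef_rot: [0.602, 0.373, 0.6, -0.372]
wrist_force: [0.3, -0.2, -0.9]
opening: 0.0
```

```bash
python3 look.py b
```

```text
2.8 [0.4632 0.0283 0.0732] [0.6 0.4 0.1]
```

View pics/c_b.png

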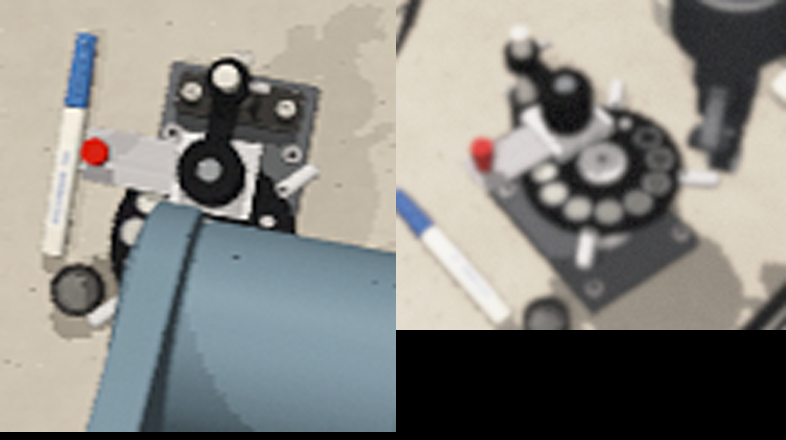

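The finger is just behind tab B at crop (705,165). I'll push slowly.

{"op": "step_arm", "data": {"xyz": [[-1,3,0],[-3,6,0],[-4,9,0],[-5,12,0],[-6,14,0],[-7,16,0],[-8,18,0],[-9,20,0],[-9.5,22,0],[-9.5,22,0]], "spin": [0,0,0,0,0,0,0,0,0,0], "fingers": [0,0,0,0,0,0,0,0,0,0]}}

```text
time_s: 3.8
eef_pos: [0.4529, 0.0506, 0.0721]
eef_rot: [0.601, 0.373, 0.601, -0.372]
wrist_force: [-0.3, 0.2, 0.1]
opening: -0.0
```

```bash
python3 look.py c
```

```text
3.9 [0.453  0.0504 0.0721] [-0.2  0.7  0.1]
```

View pics/c_c.png

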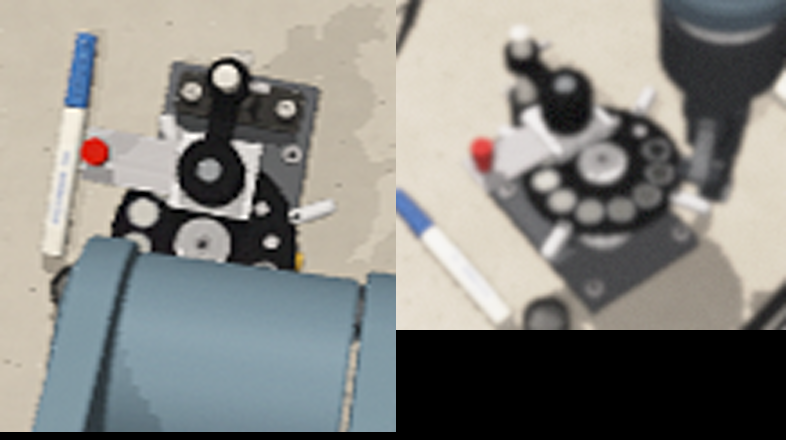

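```bash
cat >> h.py <<'E'
def ang(n,c):
    h={"top":np.array([.5123,.0882]),"scene":np.array([.5121,.0937])}[n]
    p=(c[0]/3.6+149.6,c[1]/3.6+139.6) if n=="top" else ((c[0]-396)/3+159.6,c[1]/3+174.6)
    d=at(n,*p,.076)[:2]-h; return round(np.degrees(np.arctan2(d[1],d[0])),1),round(np.hypot(*d)*1e3,1)
E
python3 - <<'E'
from h import *
print(ang("top",(300,180)),ang("top",(313,212)),ang("scene",(616,95)),ang("scene",(587,247)),ang("scene",(557,240)),ang("scene",(647,98)),ang("scene",(692,203)))
E
```

```text
(np.float64(-56.6), np.float64(63.8)) (np.float64(-74.0), np.float64(62.5)) (np.float64(-55.7), np.float64(64.2)) (np.float64(123.2), np.float64(60.2)) (np.float64(104.9), np.float64(60.7)) (np.float64(-73.8), np.float64(67.3)) (np.float64(-164.0), np.float64(62.3))
```

It has turned about 18° and hasn't snapped yet, so I'll push a few mm more.

{"op": "step_arm", "data": {"xyz": [[-0.5,1,0],[-1,2,0],[-1.5,3,0],[-1.5,3,0],[-1.5,3,0]], "spin": [0,0,0,0,0], "fingers": [0,0,0,0,0]}}

```text
time_s: 4.4
eef_pos: [0.4517, 0.053, 0.0723]
eef_rot: [0.601, 0.373, 0.601, -0.373]
wrist_force: [0.0, 0.7, -0.2]
opening: 0.001
```

```bash
python3 look.py d
```

```text
4.5 [0.4517 0.0529 0.0723] [-0.2 -0.1 -0. ]
```

View pics/c_d.png

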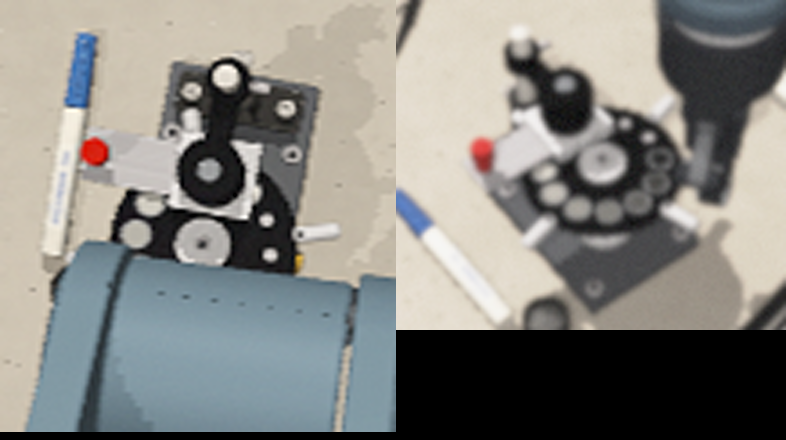

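Tab A is now at about -86° and C at about 95°, so click 1 is done. For the next click I'll move out, turn -30° and push along about 83°.

{"op": "step_arm", "data": {"xyz": [[-8,-2,0],[-14.5,0,0],[-14.5,2,0],[-14.5,2,0],[-14.5,2,0],[-14,7,0],[-13.5,10,0]], "spin": [0,-0.13,-0.27,-0.4,-0.52,-0.52,-0.52], "fingers": [0,0,0,0,0,0,0]}}

```text
time_s: 5.2
eef_pos: [0.4379, 0.0632, 0.0723]
eef_rot: [-0.486, -0.514, -0.486, 0.514]
wrist_force: [-0.2, -0.3, -0.7]
opening: -0.001
```

{"op": "step_arm", "data": {"xyz": [[0.5,3,0],[1,6,0],[1,9,0],[1.5,12,0],[2,15,0],[2,17,0],[2.5,19,0],[2.5,21,0],[2.5,22,0],[2.5,22,0]], "spin": [0,0,0,0,0,0,0,0,0,0], "fingers": [0,0,0,0,0,0,0,0,0,0]}}

```text
time_s: 6.2
eef_pos: [0.4413, 0.0854, 0.0725]
eef_rot: [0.485, 0.515, 0.485, -0.514]
wrist_force: [1.0, -0.1, -0.1]
opening: 0.0
```

```bash
python3 look.py e
```

```text
6.3 [0.4413 0.0852 0.0726] [-0.7  0.1 -0.1]
```

View pics/c_e.png

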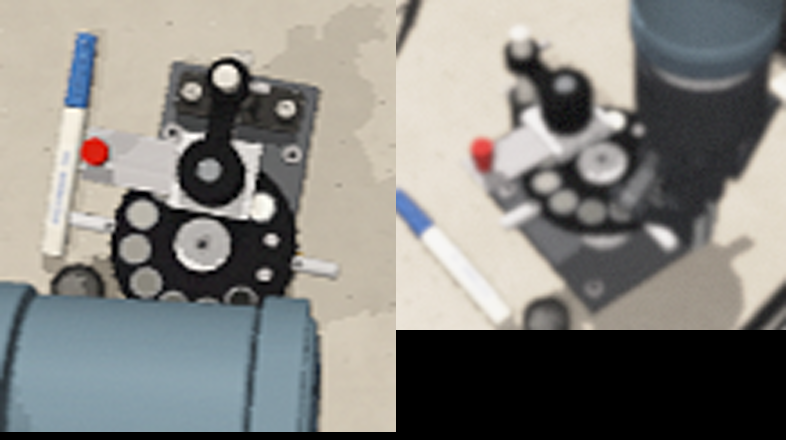

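Run:
```python
from h import *
print(ang("top",(91,222)),ang("top",(320,268)),ang("top",(320,234)),ang("scene",(520,215)),ang("scene",(662,237)))
```

```text
(np.float64(77.2), np.float64(63.6)) (np.float64(-102.2), np.float64(64.9)) (np.float64(-85.5), np.float64(64.0)) (np.float64(76.2), np.float64(61.7)) (np.float64(166.6), np.float64(64.3))
```

It has turned 17°, just past half-way as before, so again a few mm more.

{"op": "step_arm", "data": {"xyz": [[0,1,0],[0,2,0],[0.5,3,0],[0.5,3.5,0],[0.5,3.5,0],[0.5,3.5,0]], "spin": [0,0,0,0,0,0], "fingers": [0,0,0,0,0,0]}}

```text
time_s: 6.9
eef_pos: [0.4412, 0.0885, 0.0723]
eef_rot: [0.485, 0.515, 0.485, -0.515]
wrist_force: [-0.3, -0.6, -0.3]
opening: -0.0
```

```bash
python3 look.py f
```

```text
7.0 [0.4412 0.0884 0.0723] [-0.5  0.3 -0.9]
```

View pics/c_f.png

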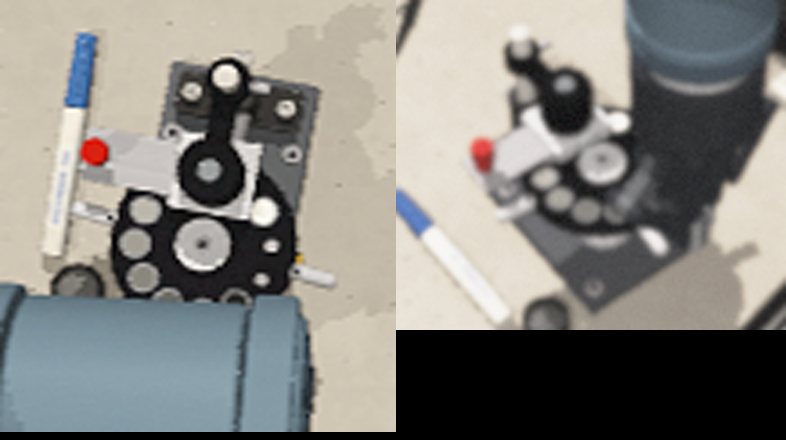

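```bash
python3 look.py g
python3 - <<'E'
from h import *
print(ang("top",(315,277)))
E
```

```text
7.1 [0.4412 0.0885 0.0723] [ 0.4 -0.2 -0.2]
(np.float64(-107.1), np.float64(63.4))
```

View pics/c_g.png

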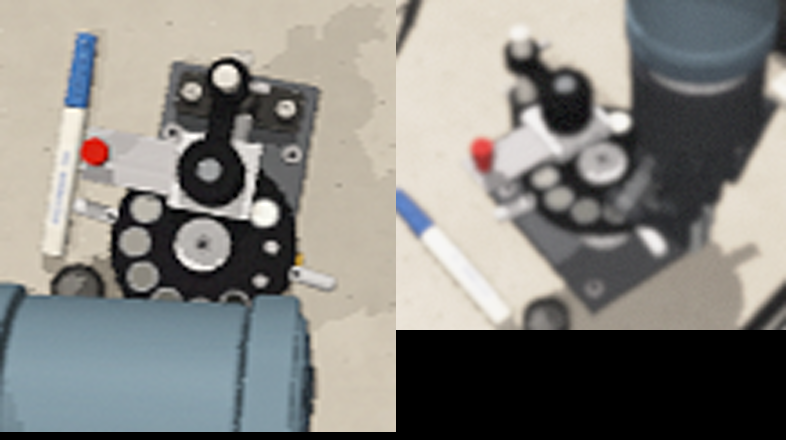

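{"op": "step_arm", "data": {"xyz": [[0,0,0],[0,0,0],[0,0,0],[0,0,0],[0,0,0]], "spin": [0,0,0,0,0], "fingers": [0,0,0,0,0]}}

```text
time_s: 7.6
eef_pos: [0.4412, 0.0885, 0.0723]
eef_rot: [0.485, 0.515, 0.485, -0.515]
wrist_force: [0.2, 0.0, 0.2]
opening: -0.001
```

```bash
python3 look.py g2
```

```text
7.7 [0.4412 0.0885 0.0723] [ 0.   0.3 -0.1]
```

View pics/c_g2.png

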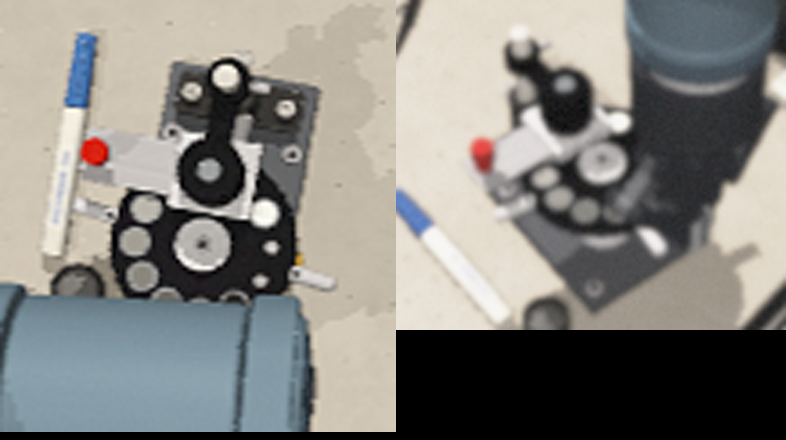

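{"op": "step_arm", "data": {"xyz": [[0,1,0],[0,2,0],[0,2,0],[0,2,0]], "spin": [0,0,0,0], "fingers": [0,0,0,0]}}

```text
time_s: 8.1
eef_pos: [0.4412, 0.0905, 0.0723]
eef_rot: [-0.485, -0.515, -0.485, 0.515]
wrist_force: [-0.2, -0.8, -0.2]
opening: -0.003
```

```bash
python3 look.py h1
```

```text
8.2 [0.4412 0.0905 0.0723] [ 0.5  0.6 -0.5]
```

View pics/c_h1.png

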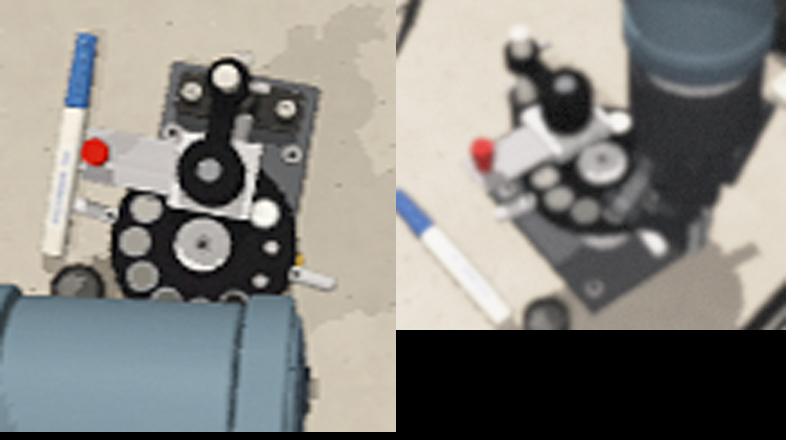

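Run:
```python
from h import *
for t in ("top1","t_d","t_e","t_h1"):
    im=cv2.imread(f"pics/{t}.png").astype(int)
    m=(im.min(2)>205).astype(np.uint8); 
    for x0,y0,x1,y1 in [(228,180,250,226),(150+18,193,183,206)]:
        mm=np.zeros_like(m); mm[y0:y1,x0:x1]=m[y0:y1,x0:x1]
        for c,s in blobs(mm,6):
            d=at("top",*c,.076)[:2]-[.5123,.0882]; print(t,c,s,np.degrees(np.arctan2(d[1],d[0])).round(1),(np.hypot(*d)*1e3).round(1))
ims=[cv2.resize(cv2.imread(f"pics/{t}.png")[165:230,215:255],None,fx=7,fy=7,interpolation=cv2.INTER_NEAREST)[:,:] for t in ("t_d","t_h1")]
cv2.imwrite("pics/cmp.png",np.hstack(ims))
```

```text
top1 [232.55 188.7 ] [228, 186, 9, 6, 20] -54.9 64.2
t_d [238.4  203.52] [233, 202, 11, 4, 25] -83.6 64.0
t_e [238. 213.] [234, 212, 9, 3, 15] -100.5 63.6
t_e [174.38 200.73] [170, 199, 11, 4, 26] 76.5 64.8
t_h1 [237.25 216.56] [234, 215, 8, 4, 16] -107.0 63.7
```

View pics/cmp.png

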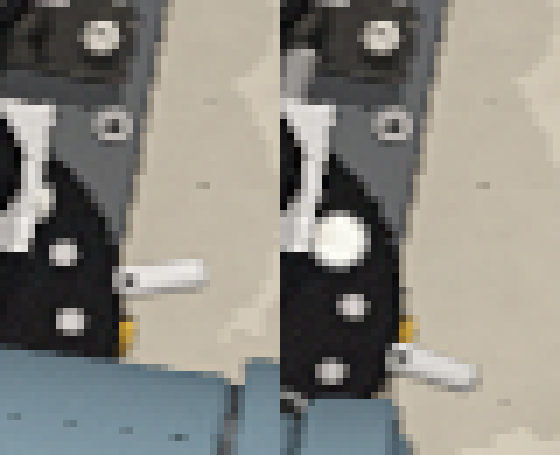

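Run:
```python
from h import *
for t in ("top0","top1","t_a","t_b","t_c","t_d","t_e","t_f","t_g","t_g2","t_h1"):
    im=cv2.imread(f"pics/{t}.png").astype(int)
    m=(im.min(2)>195).astype(np.uint8); 
    mm=np.zeros_like(m); mm[184:226,231:250]=m[184:226,231:250]
    for c,s in blobs(mm,10):
            d=at("top",*c,.076)[:2]-[.5123,.0882]; print(t,c,s,np.degrees(np.arctan2(d[1],d[0])).round(1),(np.hypot(*d)*1e3).round(1))
a=cv2.imread("pics/s_h1.png")[200:280,180:300]
cv2.imwrite("pics/z.png",cv2.resize(a,None,fx=6,fy=6,interpolation=cv2.INTER_CUBIC))
```

```text
top0 [233.57 188.33] [231, 186, 7, 6, 21] -55.4 66.2
top1 [233.57 188.33] [231, 186, 7, 6, 21] -55.4 66.2
t_a [233.57 188.33] [231, 186, 7, 6, 21] -55.4 66.2
t_b [233.57 188.33] [231, 186, 7, 6, 21] -55.4 66.2
t_c [236.82 197.64] [231, 196, 12, 5, 28] -72.7 63.6
t_d [238.62 203.52] [233, 202, 11, 4, 29] -83.6 64.5
t_e [237.67 213.17] [233, 211, 10, 5, 24] -100.9 63.0
t_f [237.23 215.77] [233, 214, 10, 4, 22] -105.7 63.2
t_g [236.83 216.39] [232, 214, 10, 5, 23] -106.9 62.8
t_g2 [236.71 216.54] [232, 214, 10, 5, 24] -107.3 62.7
t_h1 [236.71 216.54] [232, 214, 10, 5, 24] -107.3 62.7
```

View pics/z.png

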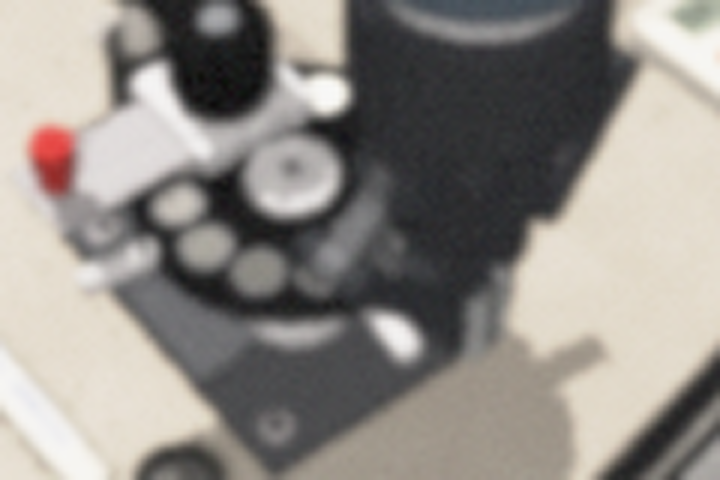

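Run:
```python
from h import *
z=lambda p:((np.array(proj("scene",p))-[180,200]+.4)*6).round()
print("tip",z([.4412,.0905,.0615]),"tcp+60",z([.4412,.0905,.13]))
q=lambda c:(c[0]/6+179.6,c[1]/6+199.6)
for c in [(120,262),(395,335)]:
    p=at("scene",*q(c),.076); d=p[:2]-[.5121,.0937]; print(p,np.degrees(np.arctan2(d[1],d[0])),np.hypot(*d))
h=np.array([.512,.0905])
for a in (154.5,162,64.5,72):
    a=np.radians(a); print(z([*(h+.064*np.array([np.cos(a),np.sin(a)])),.076]))
for a in (-107,-115.5):
    a=np.radians(a); print("A",np.array(proj("top",[*(np.array([.5123,.0882])+.064*np.array([np.cos(a),np.sin(a)])),.076])))
```

```text
tip [469. 330.] tcp+60 [475. 194.]
[0.53356186 0.15036316 0.076     ] 69.2552068832817 0.06059146433300136
[0.4507686  0.11509455 0.076     ] 160.76943181607555 0.06495588976407617
[380. 335.]
[404. 325.]
[111. 248.]
[122. 267.]
A [237.39997431 216.59048806]
A [235.73937413 221.09479126]
```

The wheel came to rest at about 22–24° without touching the finger, some 7° short of the nominal stop. I'll push it on gently towards the stop centre.

{"op": "step_arm", "data": {"xyz": [[0,1,0],[0,2,0],[0.5,3,0],[0.5,4,0],[0.5,4,0],[0.5,4,0]], "spin": [0,0,0,0,0,0], "fingers": [0,0,0,0,0,0]}}

```text
time_s: 8.8
eef_pos: [0.4417, 0.0945, 0.0723]
eef_rot: [0.485, 0.515, 0.485, -0.515]
wrist_force: [0.1, 0.4, -0.5]
opening: -0.001
```

```bash
cat > tabA.py <<'E'
import sys
from h import *
im=cv2.imread(f"pics/t_{sys.argv[1]}.png").astype(int)
m=(im.min(2)>195).astype(np.uint8); mm=np.zeros_like(m); mm[184:235,229:250]=m[184:235,229:250]; mm[190:213,:233]*=0
for c,s in blobs(mm,10):
    d=at("top",*c,.076)[:2]-[.5123,.0882]; print(c,s,np.degrees(np.arctan2(d[1],d[0])).round(1),(np.hypot(*d)*1e3).round(1))
E
python3 look.py i; python3 tabA.py i
```

```text
8.9 [0.4417 0.0945 0.0723] [ 0.1 -0.   0.7]
[235.3  220.65] [231, 218, 10, 6, 23] -115.1 62.8
```

View pics/c_i.png

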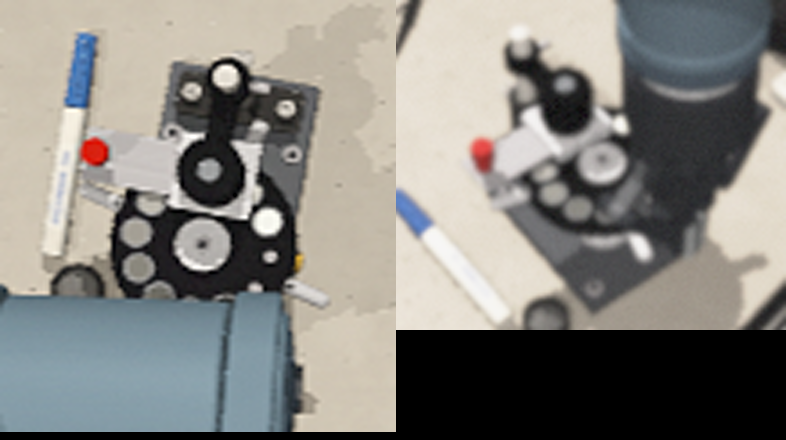

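Tab A is at -115.1°, so the wheel sits in stop 2 (expected -115.5°). Next is click 3 on the same tab, pushing along 53°.

{"op": "step_arm", "data": {"xyz": [[-6,-4,0],[-11,-1,0],[-11,3,0],[-11,4.5,0],[-11,4.5,0],[-8,8.5,0],[-7,10,0]], "spin": [0,-0.13,-0.27,-0.4,-0.52,-0.52,-0.52], "fingers": [0,0,0,0,0,0,0]}}

```text
time_s: 9.6
eef_pos: [0.4349, 0.1046, 0.0724]
eef_rot: [0.337, 0.622, 0.337, -0.621]
wrist_force: [1.1, 1.1, -0.8]
opening: 0.001
```

{"op": "step_arm", "data": {"xyz": [[2,2.5,0],[4,5,0],[5.5,7.5,0],[7.5,10,0],[9,12,0],[10.5,14,0],[12,16,0],[13.5,18,0],[15,20,0],[16,21.5,0]], "spin": [0,0,0,0,0,0,0,0,0,0], "fingers": [0,0,0,0,0,0,0,0,0,0]}}

```text
time_s: 10.6
eef_pos: [0.4516, 0.1263, 0.0726]
eef_rot: [0.337, 0.623, 0.336, -0.621]
wrist_force: [-0.6, -0.6, -0.2]
opening: 0.0
```

```bash
python3 look.py j; python3 tabA.py j
```

```text
10.7 [0.4518 0.1263 0.0728] [-0.5  0.2 -0.4]
[230.86 230.79] [229, 228, 5, 6, 14] -134.2 66.7
```

View pics/c_j.png

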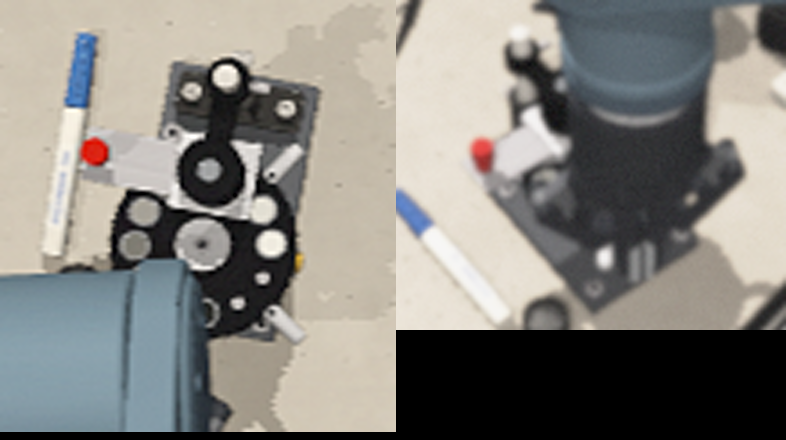

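```bash
sed -i 's/mm\[184:235,229:250\]=m\[184:235,229:250\]; mm\[190:213,:233\]\*=0/mm[178:240,222:250]=m[178:240,222:250]; mm[190:216,:231]*=0/' tabA.py; for t in i j; do python3 tabA.py $t; done; python3 look.py j2; python3 tabA.py j2
```

```text
[235.3  220.65] [231, 218, 10, 6, 23] -115.1 62.8
[229.   183.82] [225, 180, 8, 8, 22] -44.3 65.3
[229.33 229.5 ] [226, 225, 8, 9, 24] -134.4 62.7
10.8 [0.4515 0.1261 0.0727] [-0.2 -0.3  0.7]
[229.74 184.09] [226, 181, 8, 8, 23] -45.5 66.0
[228.91 230.55] [226, 227, 7, 8, 22] -136.3 63.6
```

{"op": "step_arm", "data": {"xyz": [[0,0,0],[0,0,0],[0,0,0],[0,0,0],[0,0,0]], "spin": [0,0,0,0,0], "fingers": [0,0,0,0,0]}}

```text
time_s: 11.3
eef_pos: [0.4507, 0.1259, 0.0723]
eef_rot: [0.336, 0.622, 0.336, -0.622]
wrist_force: [0.9, -0.0, 0.2]
opening: -0.002
```

```bash
python3 look.py k; python3 tabA.py k
```

```text
11.4 [0.4507 0.126  0.0723] [ 0.3  0.4 -0.2]
[233.56 188.28] [231, 186, 7, 6, 18] -55.3 66.3
[224.75 233.95] [222, 231, 7, 7, 20] -145.8 63.4
```

The wheel is in stop 3: tab A is at -145.8° and D at -55.3°. For click 4 I'll lift, go back behind tab A and repeat the first push.

{"op": "step_arm", "data": {"xyz": [[-3,-4,10],[-3,-4,40],[-3,-4,60],[-2,-35,60],[6,-70,60],[16,-107,60],[16,-107,60],[16,-107,60],[16,-107,60],[16,-107,60]], "spin": [0,0,0.13,0.27,0.4,0.53,0.66,0.79,0.92,1.04], "fingers": [0,0,0,0,0,0,0,0,0,0]}}

```text
time_s: 12.4
eef_pos: [0.4666, 0.0186, 0.133]
eef_rot: [0.602, 0.371, 0.602, -0.371]
wrist_force: [-0.3, 0.7, 0.2]
opening: 0.003
```

{"op": "step_arm", "data": {"xyz": [[0,0,-20],[0,0,-40],[0,0,-60],[0,0,-60],[-2,5,-60],[-4,9,-60]], "spin": [0,0,0,0,0,0], "fingers": [0,0,0,0,0,0]}}

```text
time_s: 13.0
eef_pos: [0.4634, 0.0281, 0.0736]
eef_rot: [0.602, 0.373, 0.6, -0.372]
wrist_force: [-0.4, -0.3, -0.8]
opening: 0.002
```

```bash
python3 look.py l; python3 tabA.py l
```

```text
13.1 [0.4631 0.0285 0.0734] [ 0.2 -0.3 -0.4]
[233.57 188.33] [231, 186, 7, 6, 21] -55.4 66.2
```

View pics/c_l.png

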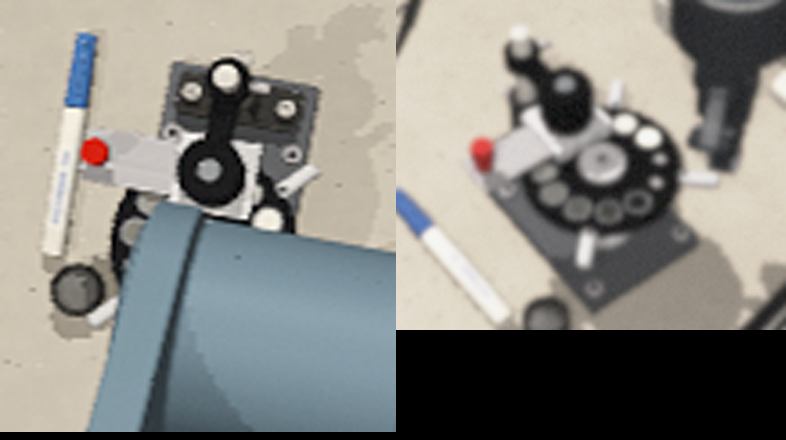

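The finger is again just behind a tab, at crop (705,165). This is the fourth push.

{"op": "step_arm", "data": {"xyz": [[-1,3,0],[-3,6,0],[-4,9,0],[-5.5,12,0],[-6.5,15,0],[-8,18,0],[-9,20,0],[-10,22,0],[-11,24,0],[-11.5,25,0]], "spin": [0,0,0,0,0,0,0,0,0,0], "fingers": [0,0,0,0,0,0,0,0,0,0]}}

```text
time_s: 14.1
eef_pos: [0.451, 0.0535, 0.0722]
eef_rot: [0.601, 0.373, 0.601, -0.372]
wrist_force: [-0.6, -1.0, 0.7]
opening: 0.001
```

{"op": "step_arm", "data": {"xyz": [[0,0,0],[0,0,0],[0,0,0],[0,0,0],[0,0,0],[0,0,0]], "spin": [0,0,0,0,0,0], "fingers": [0,0,0,0,0,0]}}

```text
time_s: 14.7
eef_pos: [0.4512, 0.053, 0.0723]
eef_rot: [0.601, 0.373, 0.601, -0.373]
wrist_force: [-0.6, 0.7, 0.4]
opening: -0.004
```

```bash
python3 look.py m; python3 tabA.py m
```

```text
14.8 [0.4512 0.0529 0.0723] [-0.   0.   0.2]
[237.62 198.9 ] [232, 197, 11, 5, 29] -75.3 64.4
```

View pics/c_m.png

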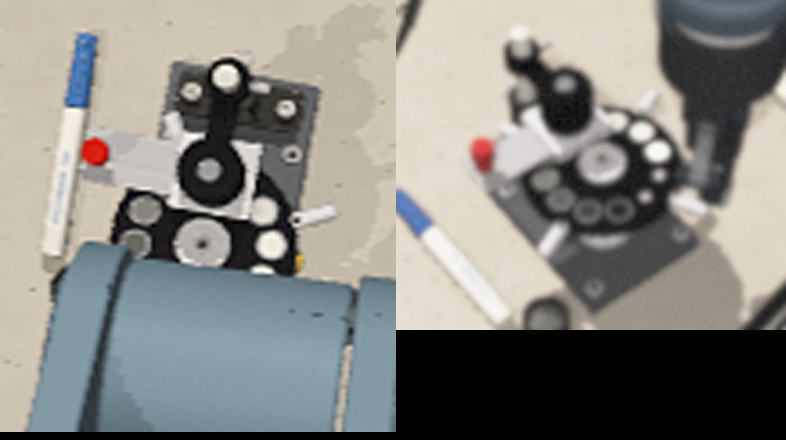

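It is resting at about 20°, so I'll push on to the stop.

{"op": "step_arm", "data": {"xyz": [[-0.5,1,0],[-1,2,0],[-1,3,0],[-1.5,4,0],[-1.5,4,0],[-1.5,4,0],[-1.5,4,0],[-1.5,4,0]], "spin": [0,0,0,0,0,0,0,0], "fingers": [0,0,0,0,0,0,0,0]}}

```text
time_s: 15.6
eef_pos: [0.4497, 0.057, 0.0723]
eef_rot: [0.601, 0.373, 0.601, -0.373]
wrist_force: [-0.4, -1.1, -0.5]
opening: 0.001
```

```bash
python3 look.py n; python3 tabA.py n
```

```text
15.7 [0.4497 0.0569 0.0723] [ 0.7 -0.3  0.4]
[237.75 200.96] [232, 199, 11, 5, 28] -78.9 63.6
```

{"op": "step_arm", "data": {"xyz": [[-0.5,1,0],[-1,2,0],[-1,3,0],[-1,3,0],[-1,3,0],[-1,3,0]], "spin": [0,0,0,0,0,0], "fingers": [0,0,0,0,0,0]}}

```text
time_s: 16.3
eef_pos: [0.4487, 0.06, 0.0723]
eef_rot: [0.601, 0.373, 0.601, -0.373]
wrist_force: [1.0, 0.1, 0.3]
opening: -0.003
```

```bash
python3 look.py o; python3 tabA.py o
```

```text
16.4 [0.4487 0.06   0.0723] [-0.4 -0.7  0.3]
[238.24 204.38] [232, 203, 12, 4, 29] -85.1 63.5
```

View pics/c_o.png

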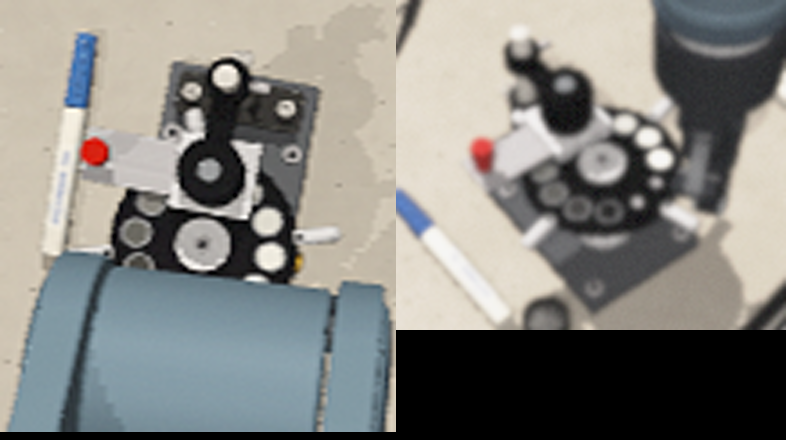

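Tab D is at -85.1°, so the fourth stop is reached. I'll withdraw, lift clear and look again.

{"op": "step_arm", "data": {"xyz": [[3,-7,0],[0,-12,0],[-10,-15,5],[-15,-15,40],[-20,-15,80],[-20,-10,125],[-20,30,130],[-20,75,130],[-20,120,130],[-20,140,130]], "spin": [0,0,0,0,0,-0.1,-0.2,-0.35,-0.5,-0.64], "fingers": [0,0,0,0,0,0,0,0,0,0]}}

```text
time_s: 17.4
eef_pos: [0.4286, 0.2015, 0.2026]
eef_rot: [0.461, 0.536, 0.461, -0.536]
wrist_force: [-0.2, 0.4, 0.5]
opening: 0.0
```

{"op": "step_arm", "data": {"xyz": [[35,5,0],[70,5,0],[105,5,0],[142,5,0],[142,5,0]], "spin": [0,0,0,0,0], "fingers": [0,0,0,0,0]}}

```text
time_s: 17.9
eef_pos: [0.5742, 0.2036, 0.2015]
eef_rot: [0.463, 0.535, 0.462, -0.535]
wrist_force: [-0.4, 0.2, -0.1]
opening: 0.001
```

```bash
python3 look.py p; python3 tabA.py p
```

```text
18.0 [0.5706 0.2042 0.2014] [ 0.  -0.1  0.4]
[238.24 204.38] [232, 203, 12, 4, 34] -85.1 63.5
[222.54 219.92] [222, 217, 3, 7, 13] -127.9 40.2
```

View pics/c_p.png

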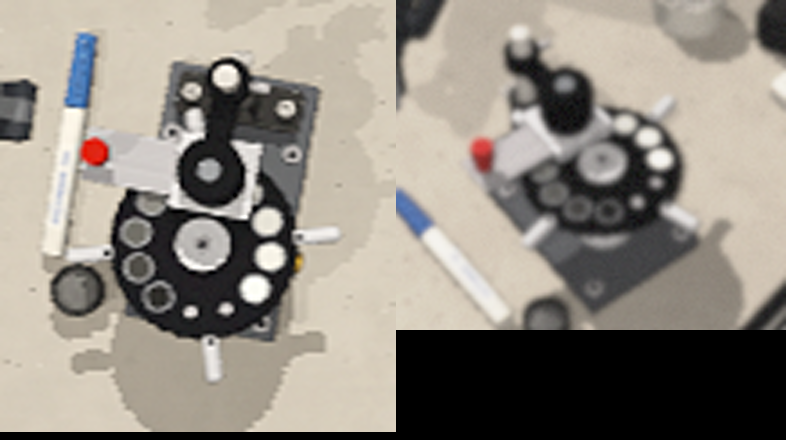

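With the arm clear, the darkest window has moved from lower right to lower left, about 122° clockwise. Tab D holds at -85.1° and the knob is untouched at (95,152). Now I'll lower beside the knob.

{"op": "step_arm", "data": {"xyz": [[0,0,-40],[0,0,-80],[0,0,-101],[0,0,-101],[-1,-6,-101],[-2,-12,-101],[-2,-12,-101]], "spin": [0,0,0,0,0,0,0], "fingers": [0,0,0,0,0,0,0]}}

```text
time_s: 18.7
eef_pos: [0.5698, 0.1922, 0.1034]
eef_rot: [0.463, 0.536, 0.462, -0.534]
wrist_force: [-0.2, 0.2, 0.0]
opening: 0.002
```

```bash
python3 look.py q
```

```text
18.8 [0.5695 0.1928 0.1029] [-0.  -0.1  1. ]
```

View pics/c_q.png

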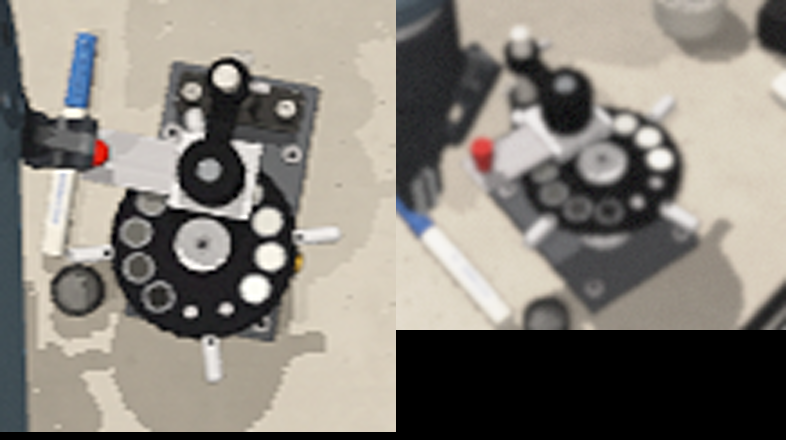

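The finger is in line with the knob, with about 25 mm to go before contact. I'll advance and push.

{"op": "step_arm", "data": {"xyz": [[-1,-6,0],[-2,-12,0],[-3,-18,0],[-4,-22,0],[-4.5,-25,0],[-5,-28,0],[-5.5,-31,0],[-6,-34,0],[-6.5,-36,0],[-6.5,-36,0]], "spin": [0,0,0,0,0,0,0,0,0,0], "fingers": [0,0,0,0,0,0,0,0,0,0]}}

```text
time_s: 19.8
eef_pos: [0.5621, 0.1567, 0.1012]
eef_rot: [-0.463, -0.535, -0.463, 0.535]
wrist_force: [0.3, 0.8, -0.3]
opening: 0.002
```

```bash
python3 look.py r
```

```text
19.9 [0.5622 0.1568 0.1013] [ 0.4  0.  -0.3]
```

View pics/c_r.png

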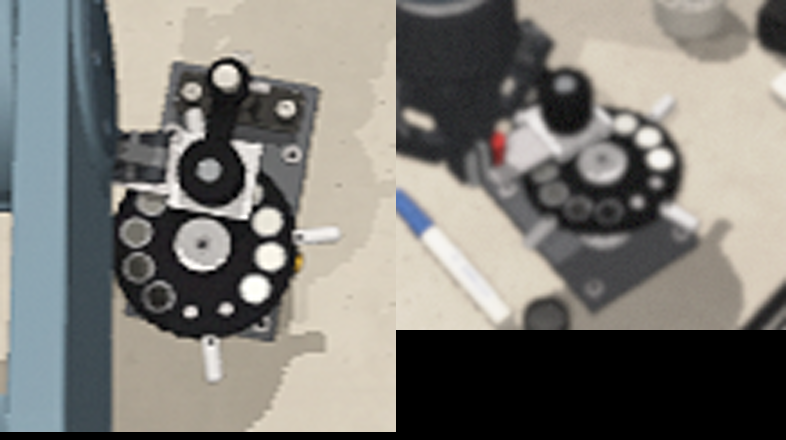

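The knob has moved part of the way, from 482 to 498 px. I'll keep pushing until it meets the stop.

{"op": "step_arm", "data": {"xyz": [[-0.3,-2,0],[-0.6,-3.5,0],[-1,-5,0],[-1.2,-6.5,0],[-1.4,-7.5,0],[-1.4,-7.5,0]], "spin": [0,0,0,0,0,0], "fingers": [0,0,0,0,0,0]}}

```text
time_s: 20.5
eef_pos: [0.5607, 0.1493, 0.1013]
eef_rot: [-0.463, -0.535, -0.463, 0.535]
wrist_force: [-0.1, 1.1, 0.1]
opening: -0.0
```

{"op": "step_arm", "data": {"xyz": [[-0.2,-1,0],[-0.4,-2,0],[-0.4,-2,0]], "spin": [0,0,0], "fingers": [0,0,0]}}

```text
time_s: 20.8
eef_pos: [0.5603, 0.1474, 0.1013]
eef_rot: [-0.463, -0.535, -0.463, 0.535]
wrist_force: [-0.6, -0.1, -0.7]
opening: 0.002
```

{"op": "step_arm", "data": {"xyz": [[-0.2,-1,0],[-0.4,-2,0],[-0.4,-2,0]], "spin": [0,0,0], "fingers": [0,0,0]}}

```text
time_s: 21.1
eef_pos: [0.56, 0.1458, 0.1013]
eef_rot: [0.463, 0.535, 0.463, -0.534]
wrist_force: [0.5, 4.0, 0.3]
opening: -0.001
```

```bash
python3 look.py s
python3 - <<'E'
from h import *
for t in ("p","r","s"):
    im=cv2.imread(f"pics/s_{t}.png").astype(int); b,g,r=im[:,:,0],im[:,:,1],im[:,:,2]
    for c,s in blobs((r>130)&(g<90)&(b<90),5): print(t,c,s,at("scene",*c,.0965).round(4))
E
```

```text
21.2 [0.56   0.1457 0.1013] [0.6 4.2 0.7]
p [435.85  62.12] [433, 60, 6, 5, 26] [ 0.4683 -0.7153  0.0965]
p [430.2   71.38] [426, 68, 9, 9, 45] [ 0.4593 -0.6602  0.0965]
p [188.17 225.88] [186, 222, 6, 10, 42] [0.5664 0.1456 0.0965]
r [435.91  62.41] [433, 60, 6, 6, 22] [ 0.4675 -0.714   0.0965]
r [430.26  71.33] [426, 67, 9, 9, 43] [ 0.4593 -0.6605  0.0965]
r [193.77 222.64] [192, 219, 4, 9, 22] [0.5641 0.1332 0.0965]
s [435.96  62.28] [433, 60, 6, 6, 25] [ 0.4677 -0.7147  0.0965]
s [430.21  71.37] [426, 67, 9, 9, 43] [ 0.4593 -0.6602  0.0965]
s [198.71 219.71] [197, 216, 4, 9, 21] [0.5621 0.122  0.0965]
```

Force rises to 4 N with about 22 mm of apparent travel (the view is partly hidden). One small extra push will confirm the stop.

{"op": "step_arm", "data": {"xyz": [[-0.1,-0.6,0],[-0.2,-1.2,0],[-0.2,-1.2,0],[-0.2,-1.2,0]], "spin": [0,0,0,0], "fingers": [0,0,0,0]}}

```text
time_s: 21.6
eef_pos: [0.56, 0.1455, 0.1014]
eef_rot: [0.462, 0.535, 0.463, -0.534]
wrist_force: [1.4, 7.9, -2.1]
opening: 0.001
```

It's against the stop: 8 N and no further travel. Now I'll withdraw along the same line and check.

{"op": "step_arm", "data": {"xyz": [[1,6,0],[3,16,0],[6,35,0],[8,45,0],[8,45,40],[8,45,80],[8,45,110],[-10,70,110],[-30,90,110],[-30,90,110]], "spin": [0,0,0,0,0,0,0,0,0,0], "fingers": [0,0,0,0,0,0,0,0,0,0]}}

```text
time_s: 22.6
eef_pos: [0.5278, 0.2364, 0.2115]
eef_rot: [-0.463, -0.534, -0.464, 0.534]
wrist_force: [0.5, 0.3, 0.2]
opening: 0.002
```

```bash
python3 look.py u; python3 tabA.py u
python3 - <<'E'
from h import *
for t in ("p","u"):
  for n in "st":
    im=cv2.imread(f"pics/{n}_{t}.png").astype(int); b,g,r=im[:,:,0],im[:,:,1],im[:,:,2]
    for c,s in blobs((r>130)&(g<90)&(b<90),5):
        if 160<c[0]<220: print(t,c,s,at({"s":"scene","t":"top"}[n],*c,.0965 if n=="s" else .107).round(4))
E
```

```text
22.7 [0.5297 0.2346 0.2114] [ 0.2 -0.4 -0.6]
[238.39 204.35] [232, 203, 12, 4, 31] -85.0 63.8
[222.4 219.5] [222, 217, 2, 6, 10] -127.2 39.5
p [188.17 225.88] [186, 222, 6, 10, 42] [0.5664 0.1456 0.0965]
p [175.93 181.6 ] [173, 178, 7, 8, 43] [0.5625 0.1431 0.107 ]
u [197.52 221.12] [195, 217, 6, 10, 48] [0.5614 0.1259 0.0965]
u [186.07 183.63] [183, 180, 7, 8, 41] [0.5582 0.1237 0.107 ]
```

View pics/c_u.png

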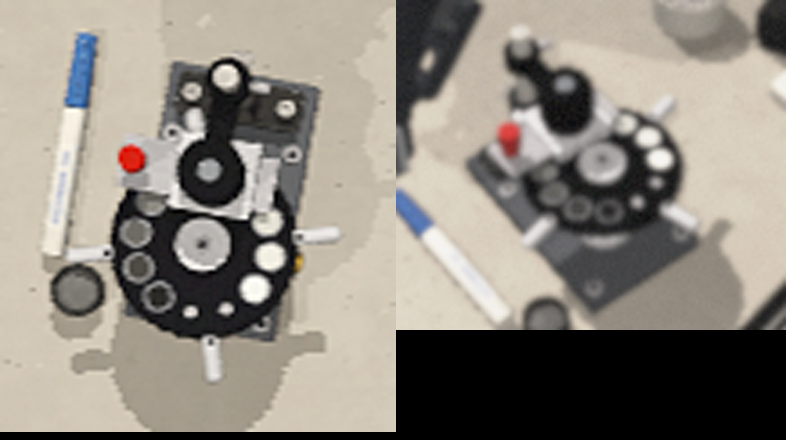

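View pics/t_u.png

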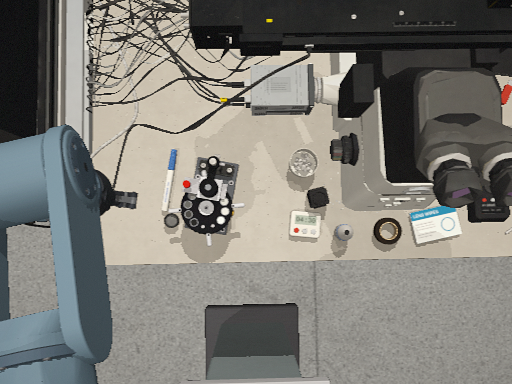

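The knob moved about 20 mm, the wheel is still at -85°, the bystanders are where they were and the arm is clear.

```bash
python3 -c "
from bench import hand_in
print(hand_in())"
```

```text
the job is handed in; nothing more can be done
None
```

The filter wheel is four clicks clockwise from where it started and sits in that stop. After that I pushed the red shutter knob fully in and handed the job in, at about 23 s.

**Wheel:** I made four separate pushes with the shut fingertips: three on one tab, and one on the next tab. The stops were read from whichever tab was on the right in the top view: -55.4° at the start, then -83.6°, -115.1° and -145.8°. The last click took the next tab from -55.4° to -85.1°. The stops should lie 30° apart, and these agree within about 2°. After the shutter push the wheel still read -85.0°, and the darkest window had moved about 122° in all.

**Snapping:** In the second and fourth clicks the wheel did not snap by itself right after half-way. It paused at about 20–24°, so I pushed it gently on until it reached the stop.

**Shutter:** The knob moved 19.9 mm in the top camera and about 20 mm in the scene camera. At the end the force rose to about 8 N with no further travel, so it was against its stop.

**Surroundings:** In the last pictures the arm is clear and the bystanders look unmoved. I could not see the dish under the wheel, but nothing went below about 60 mm there.

The two cameras disagreed by up to about 5 mm on absolute positions; I worked from values between the two, or from changes seen within one camera.

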